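# Load the drain lane and stack the drying tier

## Task

Put the empty tube rack away to drain: push it up the sloped lane of the blue lower frame, without lifting it off the lane, until it rests against the stop at the top. Then take the loose upper tier by its carry bar and lower it onto the lower frame so that all four posts are fully home in the four corner sockets, letting go only once it is home. Leave the rack at its stop and do not disturb the petri dish behind.

Things in the scene. Friction and masses are not known exactly. Their poses are not given: they have to be found in the camera images.
- lower_frame: Fixed blue drying-frame base, 184 x 116 mm. Origin on the bench under its centre; x along the lane toward its high end, z up. Four corner sockets at x = +-78, y = +-44 mm: square, 16 mm wide, floor at z = 20 mm, mouths flared to 24 mm at z = 42 mm. White lane up its middle, low end (-x) open.
- lane_middle (a point): Point on the lane's surface, 21 mm above the lower frame's origin, axes as the lower frame's. The white lane is 50 mm wide between 12 mm high guides and rises 7 degrees toward +x, from 90 mm before this point to the stop plate, whose face is 80 mm beyond it along the slope and 32 mm high.
- rack_center (a point): Centre (half-way up) of the loose, empty, clear-grey 2 x 5 tube rack, 110 x 44 x 45 mm, 0.14 kg. It starts at the low end of the lane, its length (own x) along the lane, tilted with it, closed end walls. Against the stop this point is at x = +22, y = 0, z = +46 mm in the lower frame's axes. Friction holds it on the slope.
- carry_bar (a point): Centre of the grey carry bar of the loose upper tier (0.4 kg): bar 14 mm thick (x), 84 mm clear between its brackets (y), 16 mm high; y along the bar, z up. It is 52 mm above the tier's deck and 141 mm above its post tips. Fully home it is at x = 0, y = 0, z = 161 mm in the lower frame's axes, bar across the lane, either way round.
- upper_tier: The loose upper tier: white deck 178 x 110 mm with blue rim, on four aluminium posts at x = +-78, y = +-44 mm, 12 mm thick with rounded tips, 85 mm long below the deck. Origin midway between the post tips; axes as the carry bar's. It starts standing on its posts on the bench beside the lower frame.
- tube_rack: The same tube rack; origin at the centre of its underside, axes as for its centre.
- petri_dish: Petri dish with pink contents, 59 mm wide, 15 mm high, lying loose on the bench behind the two frames; origin under its centre. Not to be disturbed.

How it is judged (in metres and radians):
On the way, in this order (a step that is already met when the one before it is completed fails the run):
1. the rack rests on the lane against the top stop (x of rack_center in the frame of lower_frame above 0.017 m and z of rack_center in the frame of lower_frame below 0.051 m and contact force between the fingers and upper_tier below 0.1 N), for 0.2 s.
2. the upper tier is home in the sockets while still held (horizontal distance between carry_bar and lower_frame below 0.008 m and z of carry_bar in the frame of lower_frame below 0.167 m and angle between the x axis of upper_tier and the x axis of lower_frame, either way round below 0.08 rad and contact force between the fingers and upper_tier above 0.5 N), for 0.1 s.
At the end, for the whole second after the job is handed in: The rack lies on the lane within 5 mm of the top stop; the upper tier stands level (0.03 rad) with all four posts on the floors of the sockets (within 3 mm), centred within 6 mm and in line with the lower frame; both are at rest and released (x of rack_center in the frame of lower_frame above 0.017 m and z of rack_center in the frame of lower_frame below 0.051 m and horizontal distance between carry_bar and lower_frame below 0.006 m and z of carry_bar in the frame of lower_frame between 0.157 and 0.164 m and angle between the x axis of upper_tier and the x axis of lower_frame, either way round below 0.07 rad and angle between upper_tier's own z axis and vertical below 0.03 rad and linear speed of each of upper_tier, tube_rack below 0.02 m/s); the robot touches nothing.
It fails at once if the rack is lifted off the lane (over 20 mm) (z of rack_center in the frame of lower_frame above 0.068 m).
It fails at once if the rack tips over (angle between tube_rack's own z axis and vertical above 0.45 rad).
It fails at once if the petri dish behind is moved more than 20 mm (distance of petri_dish from where it was at the start of the episode above 0.02 m).
It also fails if it takes over 58 s, if anything falls off the work surface, if the arm or the gripper's body presses on something with over 40 N, if the wrist force passes 120 N, or if a joint passes its speed limit or range.

## Robot

A 6-joint arm with a two-finger parallel gripper is mounted at the origin on a cart in front of the work surface, level with it; the furniture and walls round the work are solid. World frame = base frame: x ahead of the robot, y to its left, z up, the work surface at z = 0. Lengths are in mm, angles in rad, forces in N, time in s.
With the tool pointing down it reaches from about 250 to 775 mm from the base axis. Payload 8.9 kg.
Tool frame: the origin (TCP) lies at the very end of the fingers, on their centre line; the grasp point (between the pads) lies 19 mm behind it; x points along the fingers, y is the direction in which the jaws open and shut, and the axes are right-handed (so a half turn about x gives the same grasp; the last joint's range is limited). The gripper opens to 85 mm and grips with 20 to 120 N. Pads are 22 mm wide; open, the fingers measure 114 mm over their backs; the gripper's body (76 mm by 85 mm) begins 54 mm behind the grasp point. The pads swing forward as they close: fully open they stand 13 mm farther back than shut.
Start: joints at [1.02, 0.291, -0.153, 1.127, 0, 1.431], TCP at [210.13, 481.112, 231.305] pointing down, gripper open.
Joint ranges: [-2.52, 2.52], [-0.91, 1.74], [-1.3, 1.37], [-1.96, 2.02], [-1.52, 1.47], [-3.14, 3.14]. Speed limits (rad/s): [2.22, 2.22, 2.79, 3.14, 3.14, 3.14].

## Interface

Orientations are given as a unit quaternion [w, x, y, z].
In Python, from station import r, eyes, order gives the robot as it stands.
- The arm moves only by the tool play_rows, never from a script. Its argument "targets" is a list that holds one entry, the list of rows, each a list of 5 numbers: the shift along the tool's x, y, z as a fraction of full scale, then the turn about the tool's x as a fraction of full scale, then the opening, from 0 (shut) to 1 (fully open). A call has 1 to 12 rows; each row shifts and turns the commanded pose from where the row before left it, along the tool's axes as they then stand; what a row does not reach is not made up. Full scale, the value 1, is 0.03 m for a shift and 0.15 rad for a turn. A row lasts 1/10 s, in which the tool goes at most 50 mm and 8.59 degrees, less where a joint would pass 70% of its speed; a pose out of reach is approached as far as the arm can. A call with a number of a shift or a turn outside -1 to 1 is refused whole. A call with a gripper value outside its range is refused whole. The fingers move at their own pace and stop on an object; the grip force is fixed at half the most. Time passes only in rows, so rows that do not move let the fingers close. It gives the time, the measured TCP pose, the force and the opening at its end, in the units of the state.
- r.state(): the state, without advancing time (a new reading comes with each control period).
- eyes.grab_frame(name): name is "scene" or "top" or "wrist"; returns a dict with "color" (480x640x3 uint8, blue, green, red), "mtx" (3x3 intrinsics, pixels), "origin" and "orientation" of the camera in the world; the wrist camera has in their place "mount" (4x4, takes a point from camera to tool coordinates, whose origin is the TCP and whose axes are the tool frame's). Camera axes: x right, y down, z forward; pixel columns grow to the right and rows downward; lengths in mm; the calibration is good to about 2 mm. A picture is of the moment at which its call begins: read the wrist's pose just before it. There is no depth.
- order.close_job(): hands the job in, once; it reports no verdict.
The state is a dict: "t": time; "qpos": joint angles; "joint_velocities": joint speeds; "effort": joint torques, N m; "eef_pos": TCP position; "tool_rot": TCP orientation; "ft_force": force on the tool from outside, world axes, zero at the start; "moment": the same for the moment, N m; "gripper_width": finger opening in mm.
Only numpy, scipy, OpenCV 4.12 (cv2) and the standard library are available. Lean on these libraries where they do the work, as an engineer would, in place of code of your own. Each camera call takes 0.05 s, during which the arm holds its last target.

## Working session

There is one attempt and no reset: what is moved stays moved. The work goes in short steps, Python scripts to look and compute and a tool call to move; the robot and the scene stay as the last step left them, time stands still between calls to the robot, and variables do not carry over. Pictures are saved under pics/ and viewed, and the job is handed in when it is done.

Besides the shell and the picture viewer there is one more tool, called after ">>>" as name([rows], argument=value, ...), one row to a line, values as JSON. play_rows: Moves the arm, as the interface text tells. Its arguments: {"type":"object","properties":{"targets":{"type":"array"}},"required":["targets"]}

```bash
mkdir -p pics; ls
python3 - <<'E'
from station import r,eyes,order
import cv2
print(r.state())
for n in("scene","top","wrist"):
    f=eyes.grab_frame(n); cv2.imwrite(f"pics/{n}0.png",f["color"]); print(n,{k:v for k,v in f.items() if k!="color"})
E
```

```text
pics
{'t': 0.0, 'qpos': array([ 1.01968941e+00,  2.91289194e-01, -1.54095711e-01,  1.12667091e+00,
       -1.23658661e-06,  1.43150123e+00]), 'joint_velocities': array([-0.00086791, -0.0001974 ,  0.00092   , -0.00086508, -0.00112948,
       -0.00082799]), 'effort': array([ 5.28205448e-03, -5.37139428e+01,  3.31370115e+01,  1.57788873e-02,
       -1.61537940e-05, -6.88746809e-06]), 'eef_pos': array([209.91960218, 480.75809947, 230.73908161]), 'tool_rot': array([ 0.69201957,  0.14415162,  0.69232011, -0.14498997]), 'ft_force': array([ 0.24220639, -0.96784605,  0.31796054]), 'moment': array([0.03759335, 0.01919233, 0.02068396]), 'gripper_width': 85.60034749796374}
scene {'mtx': array([[601.55323616,   0.        , 332.89368658],
       [  0.        , 601.55323616, 233.57852534],
       [  0.        ,   0.        ,   1.        ]]), 'origin': array([462.99656152, 494.8632599 , 858.47075642]), 'orientation': array([ 0.05053914, -0.19999803,  0.94472599, -0.25483207])}
top {'mtx': array([[462.73338749,   0.        , 320.74368264],
       [  0.        , 462.73338749, 242.87407556],
       [  0.        ,   0.        ,   1.        ]]), 'origin': array([532.24413141, 114.30264076, 964.28645252]), 'orientation': array([-0.04473462,  0.71223405, -0.69932985,  0.04073373])}
wrist {'mtx': array([[431.93720817,   0.        , 322.84494349],
       [  0.        , 431.93720817, 235.60871883],
       [  0.        ,   0.        ,   1.        ]]), 'mount': array([[ 4.02583372e-04, -3.21442644e-01,  9.46928965e-01,
        -1.41827397e+02],
       [ 9.99998116e-01, -1.66892922e-03, -9.91676958e-04,
        -4.73233231e-01],
       [ 1.89912468e-03,  9.46927580e-01,  3.21441366e-01,
        -8.30504482e+01],
       [ 0.00000000e+00,  0.00000000e+00,  0.00000000e+00,
         1.00000000e+00]])}
```

View pics/scene0.png

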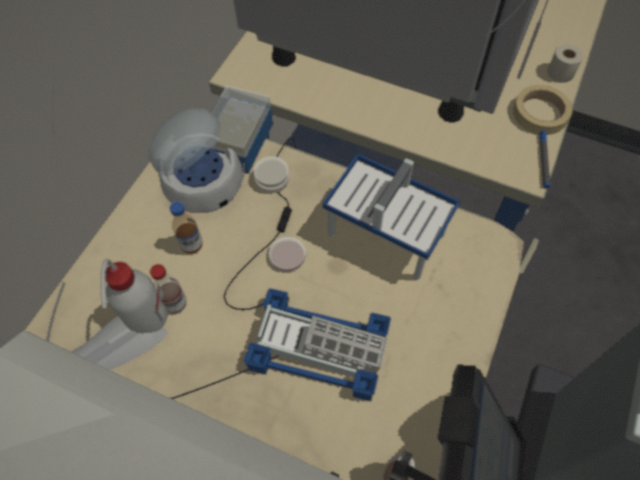

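View pics/top0.png

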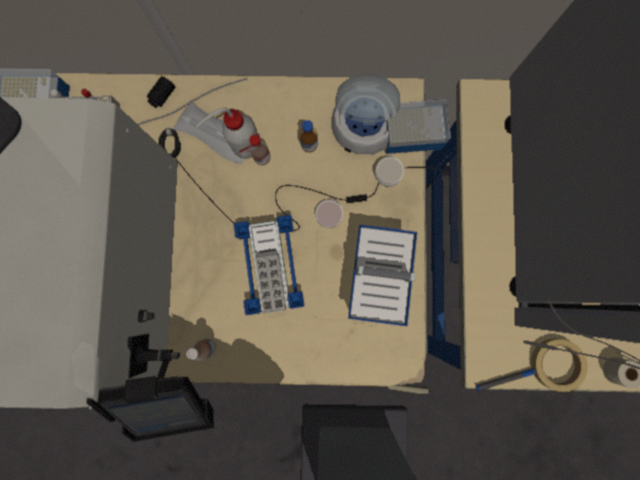

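View pics/wrist0.png

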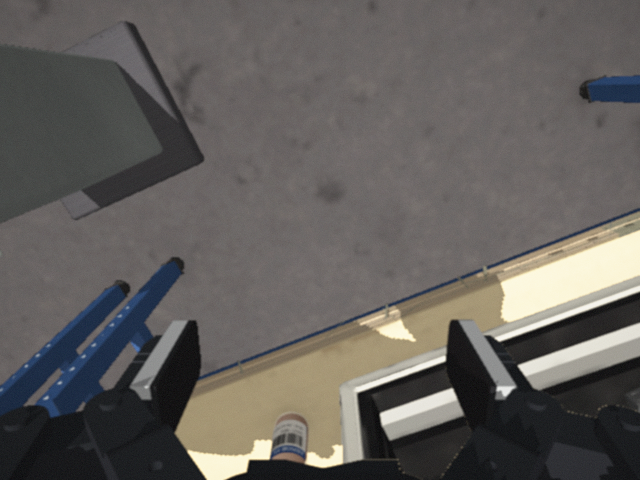

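The top view (image right = world −y, up = +x) shows the lower frame sockets at about (242,230), (286,224), (252,305) and (296,299), with the rack at the near low end. The tier is around (383,275) and the petri dish at (328,213). Next I'll measure these from colour masks.

```bash
cat > h.py <<'E'
import numpy as np, cv2
from scipy.spatial.transform import Rotation as R
from station import r,eyes,order
def rot(q): return R.from_quat([q[1],q[2],q[3],q[0]]).as_matrix()
def cam(f):
    if "mount" in f:
        s=r.state(); T=np.eye(4);T[:3,:3]=rot(s["tool_rot"]);T[:3,3]=s["eef_pos"]
        M=T@f["mount"]; return M[:3,3],M[:3,:3],f["mtx"]
    return np.array(f["origin"]),rot(f["orientation"]),f["mtx"]
def px2w(c,uv,z):
    o,Rm,K=c; d=Rm@np.linalg.inv(K)@np.array([uv[0],uv[1],1.]); return o+d*(z-o[2])/d[2]
def w2px(c,p):
    o,Rm,K=c; q=K@(Rm.T@(np.array(p)-o)); return q[:2]/q[2]
def tri(c1,u1,c2,u2):
    A=[];b=[]
    for c,u in((c1,u1),(c2,u2)):
        o,Rm,K=c; d=Rm@np.linalg.inv(K)@np.array([u[0],u[1],1.]);d/=np.linalg.norm(d)
        P=np.eye(3)-np.outer(d,d);A.append(P);b.append(P@o)
    A=np.vstack(A);b=np.hstack(b); x,res,_,_=np.linalg.lstsq(A,b,rcond=None); return x,np.sqrt(res)
E
python3 - <<'E'
from h import *
s=r.state();print(s["t"],rot(s["tool_rot"]).round(3))
for n in("top","scene"):
    f=eyes.grab_frame(n);c=cam(f);im=f["color"]
    print(n,"tcp",w2px(c,s["eef_pos"]),"base",w2px(c,[0,0,0]), "xaxis",w2px(c,[500,0,0]))
    hsv=cv2.cvtColor(im,cv2.COLOR_BGR2HSV)
    m=cv2.inRange(hsv,(100,120,40),(125,255,255))
    nl,lab,st,ce=cv2.connectedComponentsWithStats(m)
    for i in range(1,nl):
        if st[i][4]>60: print(st[i],ce[i])
    cv2.imwrite(f"pics/m_{n}.png",m)
    b=(200,190,320,340) if 0 else None
    x0,y0,x1,y1=(220,190,430,340) if n=="top" else (230,140,470,410)
    k=3.5 if n=="top" else 2.2
    cv2.imwrite(f"pics/crop_{n}.png",cv2.resize(im[y0:y1,x0:x1],None,fx=k,fy=k,interpolation=cv2.INTER_CUBIC))
E
```

```text
0.15 [[-0.001  0.4    0.916]
 [-0.001  0.916 -0.4  ]
 [-1.    -0.001 -0.   ]]
top tcp [ 73.80550869 511.71306561] base [377.1609367  578.25170241] xaxis [378.09707877 315.94989126]
[ 58  79  11  17 129] [62.66666667 87.41085271]
[347 119  35  16 222] [362.98648649 127.66666667]
[303 121   9  11  83] [307.08433735 125.79518072]
[ 387  138   69  204 1965] [435.1740458  232.92671756]
[277 215  26  93 552] [290.13586957 260.45471014]
[234 222  26  92 574] [247.33972125 267.82578397]
[359 225  57  47 121] [394.09917355 237.43801653]
scene tcp [613.69549761 706.82758559] base [755.48330137 372.25029618] xaxis [431.51582063 249.9796723 ]
[240 113  32  59 397] [257.39798489 142.73047859]
[324 154 122 103 656] [373.76219512 204.27286585]
[412 180  47  42 223] [436.70403587 193.7264574 ]
[498 198  28  29 297] [510.81481481 211.8047138 ]
[171 202  13  13 122] [176.8852459  208.04098361]
[264 290  51  27 412] [281.41262136 302.15291262]
[316 314  73  22 457] [369.27571116 323.82056893]
[ 245  344  131   55 1446] [309.55878285 371.67704011]
```

View pics/crop_top.png

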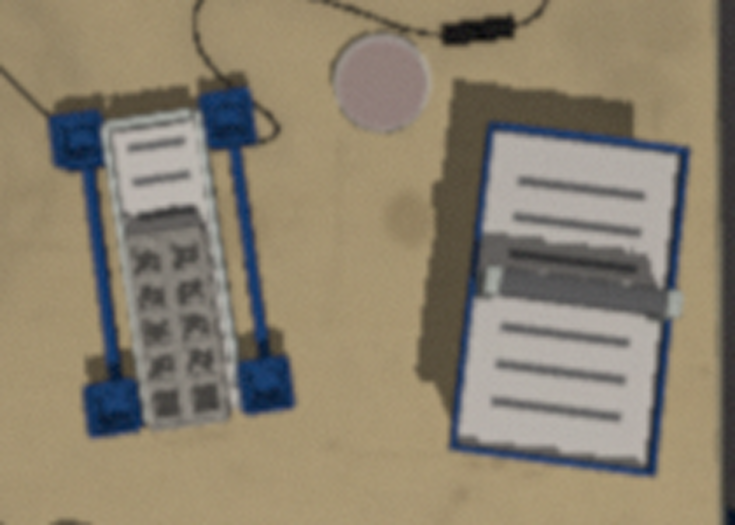

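View pics/crop_scene.png

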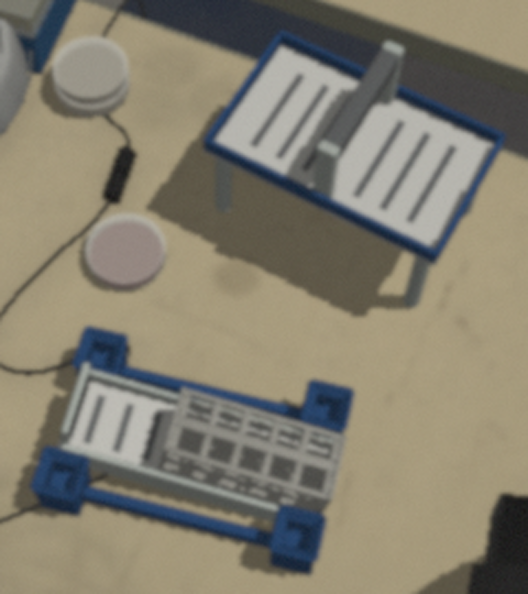

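View pics/m_top.png

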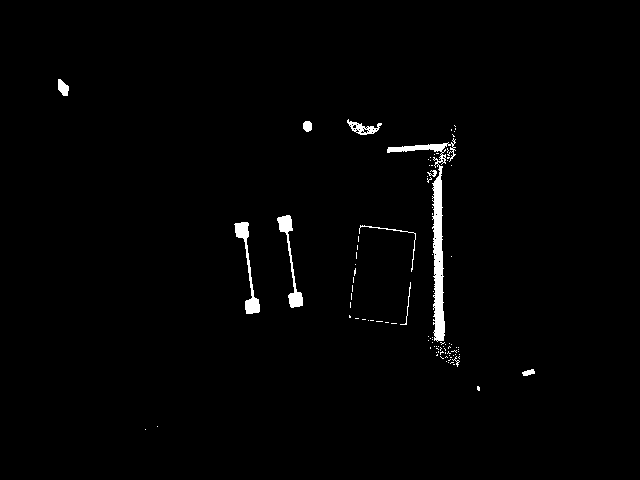

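```bash
cat > meas.py <<'E'
from h import *
def sockets(out={}):
    for n in("top","scene"):
        f=eyes.grab_frame(n);c=cam(f);im=f["color"]
        hsv=cv2.cvtColor(im,cv2.COLOR_BGR2HSV)
        m=cv2.inRange(hsv,(100,120,40),(125,255,255))
        roi=np.zeros_like(m)
        if n=="top": roi[205:325,225:310]=1
        else: roi[280:405,240:395]=1
        mo=cv2.morphologyEx(m*roi,cv2.MORPH_OPEN,np.ones((7,7),np.uint8) if n=="top" else np.ones((11,11),np.uint8))
        nl,lab,st,ce=cv2.connectedComponentsWithStats(mo)
        P=[]
        for i in range(1,nl):
            if st[i][4]<40: continue
            p=px2w(c,ce[i],38 if n=="top" else 32); P.append(p[:2]); print(n,st[i],p.round(1))
        P=np.array(P)
        print(n,"centre",P.mean(0).round(1))
        P=P[np.argsort(P[:,0])]
        lo=P[:2];hi=P[2:]; d=hi.mean(0)-lo.mean(0); print("len",np.linalg.norm(d),"yaw",np.arctan2(d[1],d[0]))
    
if __name__=="__main__":
    sockets()
    f=eyes.grab_frame("top");c=cam(f);im=f["color"]
    hsv=cv2.cvtColor(im,cv2.COLOR_BGR2HSV)
    m=cv2.inRange(hsv,(100,100,40),(125,255,255)); m[:, :340]=0;m[:,425:]=0;m[:215]=0;m[335:]=0
    b=cv2.boxPoints(cv2.minAreaRect(cv2.findNonZero(m)))
    W=np.array([px2w(c,p,90)[:2] for p in b]);print("tier corners",W.round(1),W.mean(0).round(1),[np.linalg.norm(W[i]-W[i-1]).round(1) for i in range(4)])
    e=[W[i]-W[i-1] for i in range(4)]; e=max(e,key=np.linalg.norm); print("tier yaw",np.arctan2(e[1],e[0]))
    # bar ends (brackets) hand-read: crop_top/3.5+offset
    f2=eyes.grab_frame("scene");c2=cam(f2)
    for a,bb in(((493,280),(330,150)),((674,302),(395,47))):
        u=(220+a[0]/3.5,190+a[1]/3.5);v=(230+bb[0]/2.2,140+bb[1]/2.2);print("bracket",tri(c,u,c2,v))
    # rack: near-end top edge corners & far top corners
    for a,bb in(((150,425),(283+20,505)),):pass
    for name,a in(("nearL",(150,426)),("nearR",(229,412))): print(name,px2w(c,(220+a[0]/3.5,190+a[1]/3.5),12))
    print("petri",px2w(c,(220+381/3.5,190+82/3.5),10))
E
python3 meas.py
```

```text
top [279 216  13  16 199] [683.1 193.8  38. ]
top [235 222  13  16 195] [669.1 281.9  38. ]
top [289 292  14  15 192] [531.2 168.7  38. ]
top [245 299  15  15 205] [516.2 254.9  38. ]
top centre [599.9 224.8]
len 154.67259430594444 yaw 0.16932955259343094
scene [268 292  18  15 252] [682.7 191.3  32. ]
scene [370 316  17  17 277] [529.6 167.1  32. ]
scene [247 346  23  25 507] [666.3 283.8  32. ]
scene [354 372  21  25 471] [514.9 257.4  32. ]
scene centre [598.4 224.9]
len 154.353651041308 yaw 0.16483597011390463
tier corners [[498.2  67.1]
 [675.5  47.2]
 [663.7 -64. ]
 [487.1 -41.5]] [581.2   2.2] [np.float64(109.2), np.float64(178.4), np.float64(111.9), np.float64(178.1)]
tier yaw -0.1116786992984341
bracket (array([583.77851586,  47.45392804, 141.18711835]), array([1.65334141]))
bracket (array([573.68404981, -43.5552924 , 145.67031806]), array([2.19403238]))
nearL [504.53899272 236.07942212  12.        ]
nearR [513.46603012 190.30715873  12.        ]
petri [710.5663845  104.96124714  10.        ]
```

Run:
```python
import cv2
a=cv2.imread("pics/top0.png")[200:330,220:320];b=cv2.imread("pics/scene0.png")[280:410,230:400]
cv2.imwrite("pics/c1.png",cv2.resize(a,None,fx=4.6,fy=4.6,interpolation=2));cv2.imwrite("pics/c2.png",cv2.resize(b,None,fx=4.6,fy=4.6,interpolation=2))
```

```text
(no output)
```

View pics/c1.png

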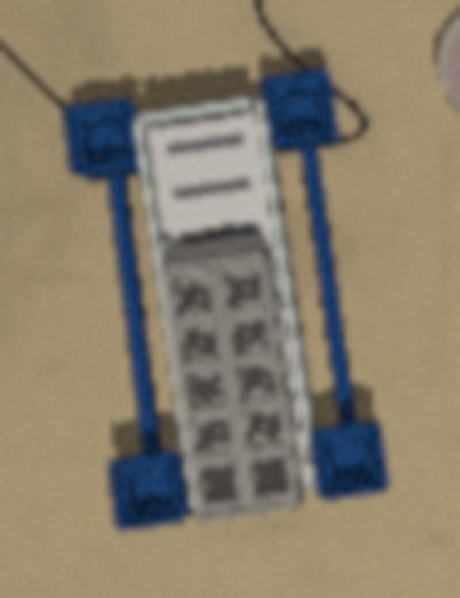

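View pics/c2.png

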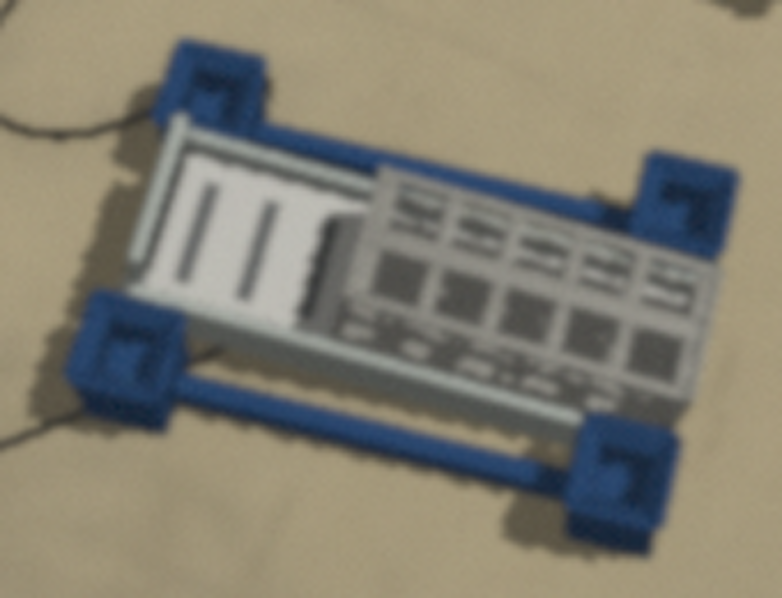

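Run:
```python
import cv2
a=cv2.imread("pics/top0.png")[290:460,70:270];b=cv2.imread("pics/scene0.png")[330:480,370:570]
k=3.5
cv2.imwrite("pics/d1.png",cv2.convertScaleAbs(cv2.resize(a,None,fx=k,fy=k,interpolation=2),alpha=1.8));cv2.imwrite("pics/d2.png",cv2.convertScaleAbs(cv2.resize(b,None,fx=k,fy=k,interpolation=2),alpha=1.8))
```

```text
(no output)
```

View pics/d1.png

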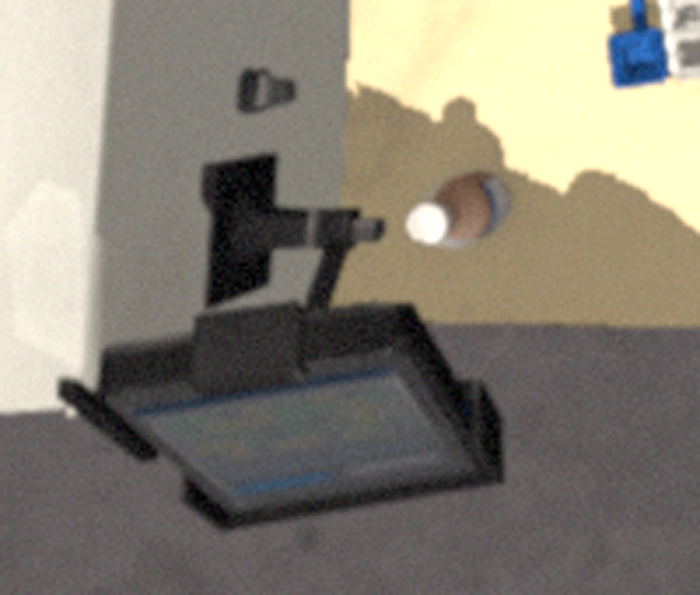

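View pics/d2.png

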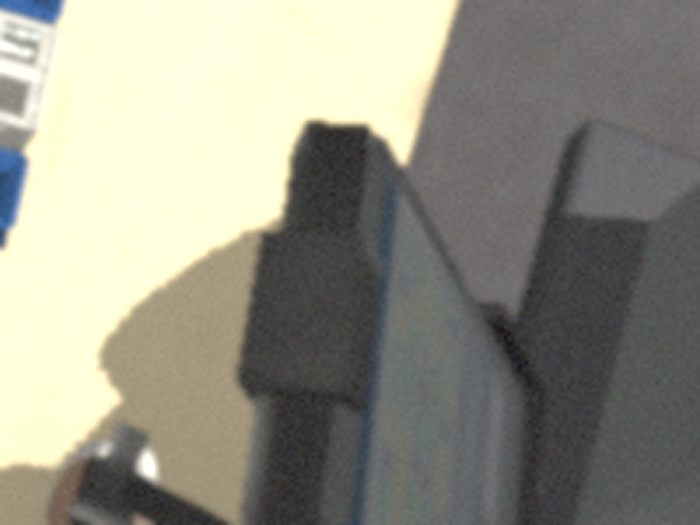

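Run:
```python
from h import *
f=eyes.grab_frame("top");c=cam(f);g=eyes.grab_frame("scene");c2=cam(g)
for a,b in(((187,379),(472,366)),((187,379),(458,366)),((213,427),(524,440)),((180,355),(404,458)),((192,354),(408,462))):
    print(tri(c,a,c2,b))
w=eyes.grab_frame("wrist");cw=cam(w)
print("bottle wrist", px2w(cw,(290,425),60))
print(tri(c,(192,354),cw,(292,415)))
```

```text
(array([418.96254364, 291.58455272, 336.19356311]), array([7.25730862]))
(array([424.0512959 , 293.5822974 , 330.82586796]), array([1.18763025]))
(array([323.92361376, 288.18335101, 186.58758169]), array([0.18191312]))
(array([434.7338552 , 353.86699741, 166.94654874]), array([0.8309754]))
(array([428.971384  , 346.65972658, 118.75119786]), array([2.00596775]))
bottle wrist [383.96449607 371.69920922  60.        ]
(array([412.84576934, 366.80329369,  19.0091123 ]), array([13.00164799]))
```

>>> play_rows([
  [[0,-0.92,0.45,0,1],[0,-0.92,0.45,0,1],[0,-0.92,0.45,0,1],[0,-0.92,0.45,0,1],[0,-0.92,0.45,0,1],[0,-0.92,0.45,0,1],[0,-0.92,0.45,0,0],[0,-0.92,0.45,0,0],[0,-0.92,0.45,0,0],[0,-0.92,0.45,0,0],[0,-0.92,0.45,0,0]],
])

```text
t: 1.7
eef_pos: [224.5, 142.5, 231.4]
tool_rot: [0.693, 0.144, 0.692, -0.144]
ft_force: [0.4, -0.1, 0.6]
gripper_width: 11.9
```

Now I'll turn the tool to ψ = π + 0.168 (−2.15 rad, about 14.33 rows).

>>> play_rows([
  [[0,0,0,-1,0],[0,0,0,-1,0],[0,0,0,-1,0],[0,0,0,-1,0],[0,0,0,-1,0],[0,0,0,-1,0],[0,0,0,-1,0],[0,0,0,-1,0],[0,0,0,-1,0],[0,0,0,-1,0],[0,0,0,-1,0],[0,0,0,-1,0]],
])

```text
t: 2.9
eef_pos: [224.7, 143.5, 231.4]
tool_rot: [0.542, -0.454, 0.542, 0.454]
ft_force: [0.2, 0.1, 0.5]
gripper_width: 0.1
```

>>> play_rows([
  [[0,0,0,-1,0],[0,0,0,-1,0],[0,0,0,-0.33,0],[0,0,0,0,0]],
])

```text
t: 3.3
eef_pos: [224.7, 143.5, 231.4]
tool_rot: [-0.457, 0.54, -0.456, -0.54]
ft_force: [0.4, 0.4, -0.1]
gripper_width: -0.1
```

Run:
```python
from h import *
s=r.state();M=rot(s["tool_rot"]);print(s["t"],s["eef_pos"],M.round(4),s["qpos"],np.arctan2(M[1,1],M[0,1])+2*np.pi,s["gripper_width"])
print("delta tool",M.T@(np.array([476,204,231])-s["eef_pos"])/30)
```

```text
3.3 [224.70842858 143.45770424 231.38425524] [[ 3.000e-04 -9.860e-01 -1.667e-01]
 [ 1.000e-04 -1.667e-01  9.860e-01]
 [-1.000e+00 -3.000e-04  0.000e+00]] [ 2.91205306e-01 -2.27482410e-01 -6.93530215e-01  1.10441177e+00
  7.90428794e-06 -1.44708577e+00] 3.3090873987132285 -0.1439148521005615
delta tool [ 0.01570188 -8.59559674  0.59338411]
```

>>> play_rows([
  [[0,-0.95,0.065,0,0],[0,-0.95,0.065,0,0],[0,-0.95,0.065,0,0],[0,-0.95,0.065,0,0],[0,-0.95,0.065,0,0],[0,-0.95,0.065,0,0],[0,-0.95,0.065,0,0],[0,-0.95,0.065,0,0],[0,-0.95,0.065,0,0],[0,0,0,0,0]],
])

```text
t: 4.3
eef_pos: [477.5, 203.8, 230.7]
tool_rot: [-0.458, 0.54, -0.457, -0.539]
ft_force: [-1.0, -0.5, 0.1]
gripper_width: 0.1
```

Run:
```python
from h import *
s=r.state();M=rot(s["tool_rot"]);print(s["t"],s["eef_pos"],s["qpos"])
for n in("wrist","top"):
    f=eyes.grab_frame(n);cv2.imwrite(f"pics/{n}1.png",f["color"])
```

```text
4.3 [477.52230868 203.82877101 230.7343759 ] [ 2.62608619e-01  2.79128301e-01 -1.70940535e-01  1.11963722e+00
 -7.52075708e-05 -1.47268915e+00]
```

View pics/wrist1.png

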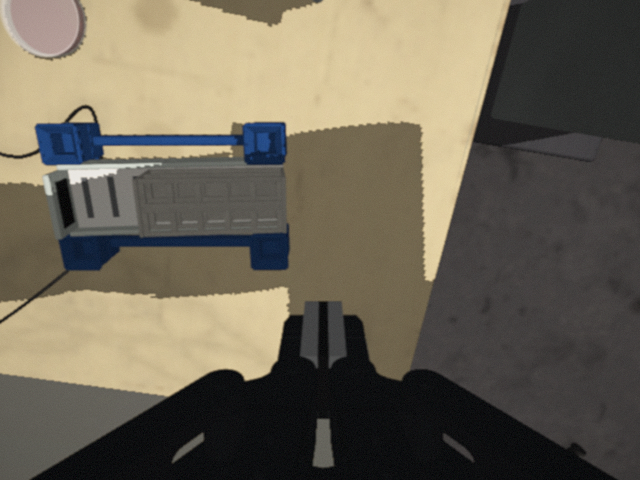

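View pics/top1.png

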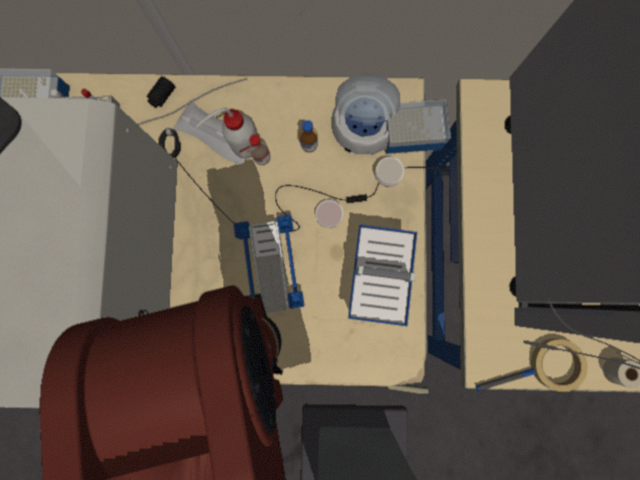

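Run:
```python
from h import *
f={"mount":0}
f=eyes.grab_frame("wrist");c=cam(f)
im=cv2.resize(f["color"][110:285,30:310],None,fx=2.8,fy=2.8,interpolation=2);cv2.imwrite("pics/w1c.png",im)
def fr(p): 
    d=np.array(p[:2])-[599.5,225]; a=.168; return np.array([[np.cos(a),np.sin(a)],[-np.sin(a),np.cos(a)]])@d
for n,u,z in(("s++",(68,143),42),("s-+",(265,143),42),("rack near top mid",(286,203),57),("rack near bot",(286,203),12)): p=px2w(c,u,z);print(n,p.round(1),fr(p).round(1))
```

```text
s++ [670.1 190.3  42. ] [ 63.8 -46. ]
s-+ [523.6 166.1  42. ] [-84.7 -45.4]
rack near top mid [501.  205.6  57. ] [-100.3   -2.6]
rack near bot [503.  217.6  12. ] [-96.4   8.9]
```

View pics/w1c.png

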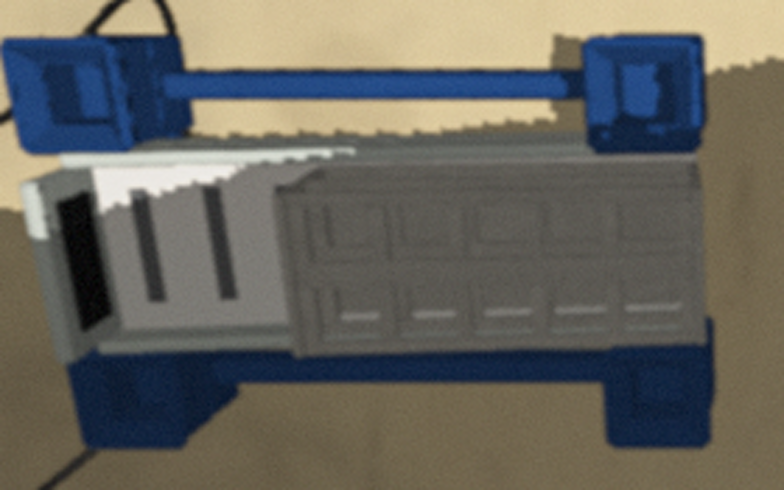

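>>> play_rows([
  [[0.95,0,0,0,0],[0.95,0,0,0,0],[0.95,0,0,0,0],[0.95,0,0,0,0],[0.95,0,0,0,0],[0.95,0,0,0,0],[0.9,0,0,0,0],[0,0,0,0,0]],
])

```text
t: 5.25
eef_pos: [471.3, 202.5, 31.0]
tool_rot: [0.455, -0.539, 0.458, 0.541]
ft_force: [-0.5, 1.6, 0.3]
gripper_width: -0.1
```

>>> play_rows([
  [[0,-0.35,0,0,0],[0,-0.25,0,0,0],[0,-0.2,0,0,0],[0,-0.2,0,0,0],[0,-0.2,0,0,0],[0,-0.2,0,0,0],[0,0,0,0,0]],
])

```text
t: 5.95
eef_pos: [517.6, 210.6, 33.4]
tool_rot: [-0.457, 0.54, -0.456, -0.54]
ft_force: [0.4, -0.4, 0.6]
gripper_width: 0.2
```

Run:
```python
from h import *
s=r.state();print(s["t"],s["eef_pos"],s["ft_force"])
f=eyes.grab_frame("wrist");cv2.imwrite(f"pics/wrist2.png",f["color"])
```

```text
5.95 [517.56196868 210.59012443  33.44965732] [ 0.42618447 -0.35612344  0.57679274]
```

View pics/wrist2.png

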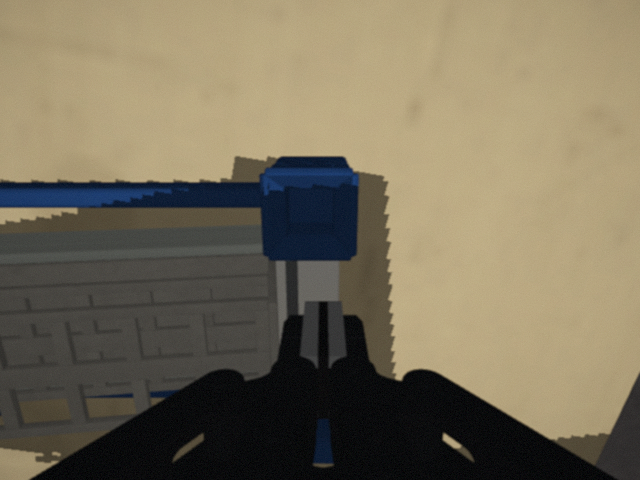

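>>> play_rows([
  [[0,-0.25,0,0,0],[0,-0.25,0,0,0],[0,-0.2,0,0,0],[0,-0.15,0,0,0],[0,-0.1,0,0,0],[0,-0.1,0,0,0],[0,0,0,0,0]],
])

```text
t: 6.7
eef_pos: [547.7, 215.7, 33.3]
tool_rot: [-0.457, 0.54, -0.456, -0.54]
ft_force: [-1.9, -0.2, 1.7]
gripper_width: -0.5
```

>>> play_rows([
  [[0,-0.06,0,0,0],[0,-0.06,0,0,0],[0,0,0,0,0]],
])

```text
t: 7.0
eef_pos: [550.8, 216.2, 33.3]
tool_rot: [0.457, -0.54, 0.457, 0.54]
ft_force: [-3.9, -0.6, 2.8]
gripper_width: 0.0
```

Run:
```python
from h import *
s=r.state();print(s["t"],s["eef_pos"],s["ft_force"])
f=eyes.grab_frame("wrist");cv2.imwrite(f"pics/wrist3.png",f["color"])
f=eyes.grab_frame("scene");cv2.imwrite(f"pics/scene3.png",cv2.resize(f["color"][240:440,200:420],None,fx=3,fy=3,interpolation=2))
```

```text
7.0 [550.80930952 216.19884599  33.28975434] [-3.87051028 -0.62325075  2.75605245]
```

View pics/wrist3.png

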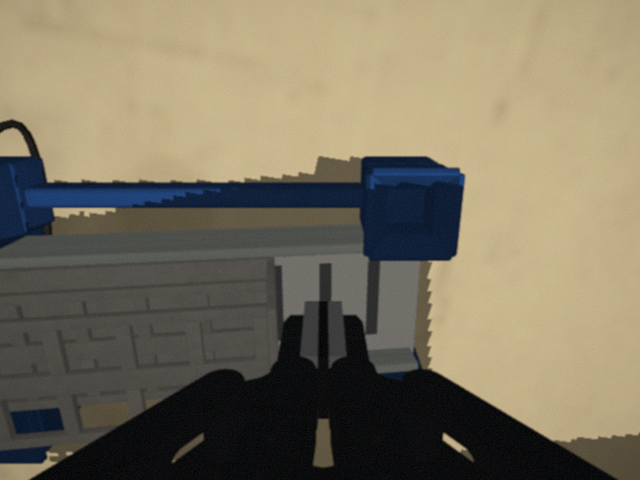

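View pics/scene3.png

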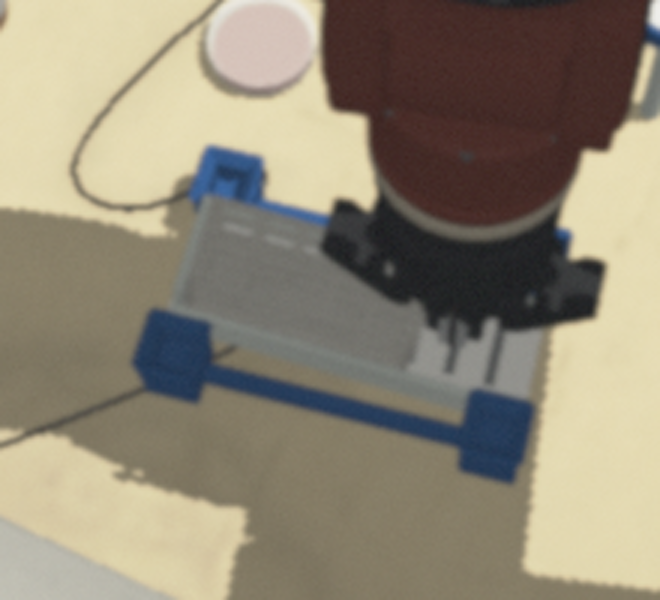

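>>> play_rows([
  [[0,-0.08,0,0,0],[0,-0.08,0,0,0],[0,0,0,0,0],[0,0,0,0,0]],
])

```text
t: 7.5
eef_pos: [551.8, 216.4, 33.0]
tool_rot: [0.455, -0.539, 0.458, 0.541]
ft_force: [-16.8, -3.5, 14.0]
gripper_width: -0.2
```

Run:
```python
from h import *
s=r.state();print(s["t"],s["eef_pos"],s["ft_force"])
```

```text
7.5 [551.79790637 216.40331937  32.9535102 ] [-16.82755172  -3.50975703  14.00182488]
```

>>> play_rows([
  [[0,0.2,0,0,0],[0,0.5,0,0,0],[0,0.6,0,0,0],[-0.5,0.3,0,0,0],[-1,0,0,0,0],[-1,0,0,0,0],[-1,0,0,0,0],[-1,0,0,0,0],[-1,0,0,0,0],[-1,0,0,0,0],[-1,0,0,0,0],[0,0,0,0,0]],
])

```text
t: 8.7
eef_pos: [510.9, 209.7, 262.5]
tool_rot: [-0.459, 0.542, -0.454, -0.538]
ft_force: [1.0, 0.2, 0.2]
gripper_width: -0.4
```

Run:
```python
from h import *
s=r.state();M=rot(s["tool_rot"]);print(s["t"],s["eef_pos"],s["ft_force"])
f=eyes.grab_frame("wrist");cv2.imwrite(f"pics/wrist4.png",f["color"])
f=eyes.grab_frame("scene");cv2.imwrite(f"pics/scene4.png",cv2.resize(f["color"][240:440,200:420],None,fx=3,fy=3,interpolation=2))
```

```text
8.7 [510.93843419 209.66876614 262.50873523] [1.03082702 0.21406712 0.21233244]
```

View pics/wrist4.png

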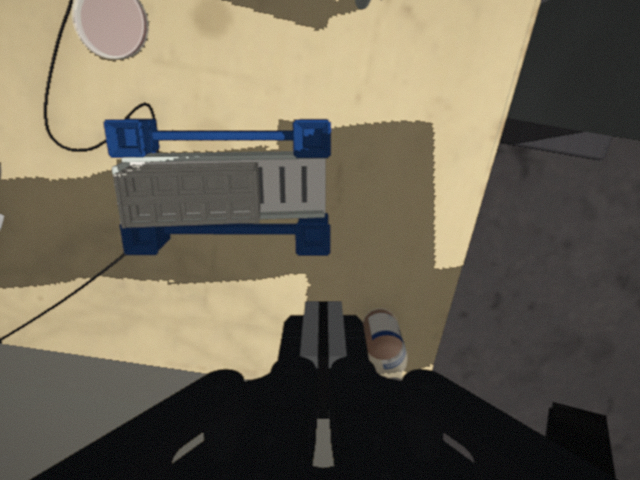

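View pics/scene4.png

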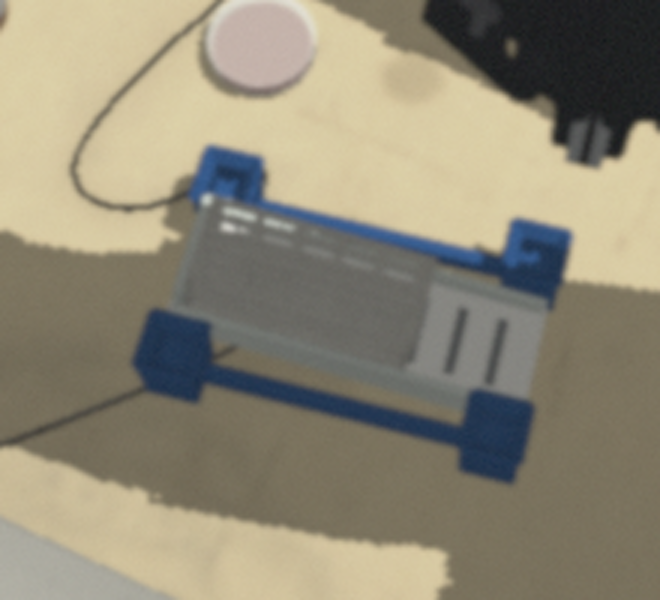

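>>> play_rows([
  [[0,-0.135,-0.9,0,0],[0,-0.135,-0.9,0,0],[0,-0.135,-0.9,0,1],[0,-0.135,-0.9,0,1],[0,-0.135,-0.9,0,1],[0,-0.135,-0.9,0,1],[0,-0.135,-0.9,0,1],[0,-0.135,-0.9,0,1],[0,0,0,0.935,1],[0,0,0,0.935,1],[0,0,0,0,1],[0,0,0,0,1]],
])

```text
t: 10.0
eef_pos: [575.7, 1.5, 257.4]
tool_rot: [0.526, -0.472, 0.527, 0.472]
ft_force: [0.1, -0.4, -0.3]
gripper_width: 85.4
```

Run:
```python
from h import *
s=r.state();M=rot(s["tool_rot"]);print(s["t"],s["eef_pos"],s["ft_force"],"psi",np.arctan2(M[1,1],M[0,1]))
print("delta rows",M.T@(np.array([579,2,120])-s["eef_pos"])/30)
f=eyes.grab_frame("wrist");c=cam(f);cv2.imwrite(f"pics/wrist5.png",f["color"])
print("bar mid px",w2px(c,[579,2,149]))
```

```text
10.0 [575.73131612   1.45445718 257.40184173] [ 0.13968452 -0.40425818 -0.2932487 ] psi 3.0321621448251106
delta rows [ 4.57994072 -0.11137091  0.03006626]
bar mid px [317.10341159 234.22133078]
```

View pics/wrist5.png

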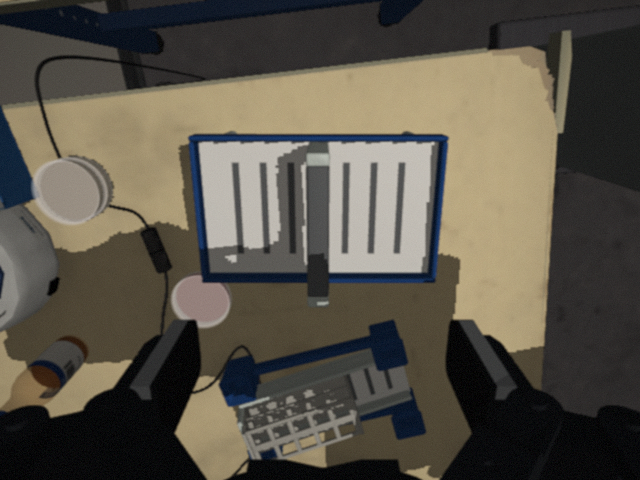

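The bar runs straight down the wrist image at column 317, from row 155 to 300, and the predicted centre was (317,234). So the position and yaw agree, and I can descend.

>>> play_rows([
  [[0.8,-0.1,0,0,1],[0.8,0,0,0,1],[0.8,0,0,0,1],[0.8,0,0,0,1],[0.8,0,0,0,1],[0.5,0,0,0,1],[0,0,0,0,1],[0,0,0,0,1]],
])

```text
t: 10.85
eef_pos: [579.0, 1.2, 123.6]
tool_rot: [0.527, -0.471, 0.527, 0.471]
ft_force: [-0.5, -0.5, -0.4]
gripper_width: 85.1
```

>>> play_rows([
  [[0,0,0,0,0],[0,0,0,0,0],[0,0,0,0,0],[0,0,0,0,0],[0,0,0,0,0],[0,0,0,0,0],[0,0,0,0,0],[0,0,0,0,0],[0,0,0,0,0]],
])

```text
t: 11.75
eef_pos: [579.1, 1.0, 123.6]
tool_rot: [0.528, -0.471, 0.527, 0.471]
ft_force: [-1.4, -0.3, 6.2]
gripper_width: 12.8
```

Run:
```python
from h import *
s=r.state();M=rot(s["tool_rot"]);print(s["t"],s["eef_pos"],s["ft_force"],s["gripper_width"],"psi",np.arctan2(M[1,1],M[0,1]))
f=eyes.grab_frame("wrist");c=cam(f);cv2.imwrite(f"pics/wrist6.png",f["color"])
```

```text
11.75 [579.13302454   1.02735341 123.60991372] [-1.41877665 -0.26175608  6.15570754] 12.837529335813722 psi 3.0280576391437033
```

View pics/wrist6.png

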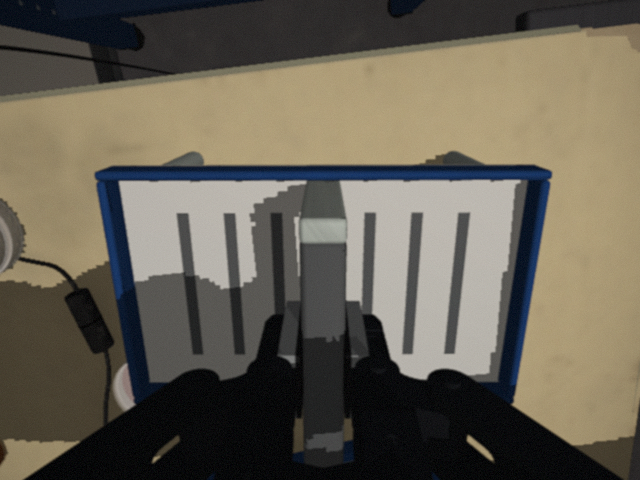

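>>> play_rows([
  [[-0.3,0,0,0,0],[-0.6,0,0,0,0],[-0.6,0,0,0,0],[-0.6,0,0,0,0],[-0.6,0,0,0,0],[-0.6,0,0,0,0],[-0.4,0,0,0,0],[0,0,0,0,0],[0,0,0,0,0]],
])

```text
t: 12.7
eef_pos: [578.7, 1.1, 233.6]
tool_rot: [0.527, -0.471, 0.528, 0.471]
ft_force: [-0.0, -0.1, -5.2]
gripper_width: 12.9
```

Run:
```python
from h import *
s=r.state();M=rot(s["tool_rot"]);print(s["t"],s["eef_pos"],s["ft_force"],s["moment"],s["gripper_width"])
print("delta rows",M.T@(np.array([599.5,224.2,232])-s["eef_pos"])/30)
for n in("wrist","scene"):
    f=eyes.grab_frame(n);cv2.imwrite(f"pics/{n}7.png",f["color"])
```

```text
12.7 [578.65568173   1.06737928 233.63872865] [-0.04958485 -0.07385161 -5.22764124] [ 0.02343336  0.00899543 -0.02824927] 12.858649087547555
delta rows [0.05451867 0.15275138 7.46857585]
```

View pics/wrist7.png

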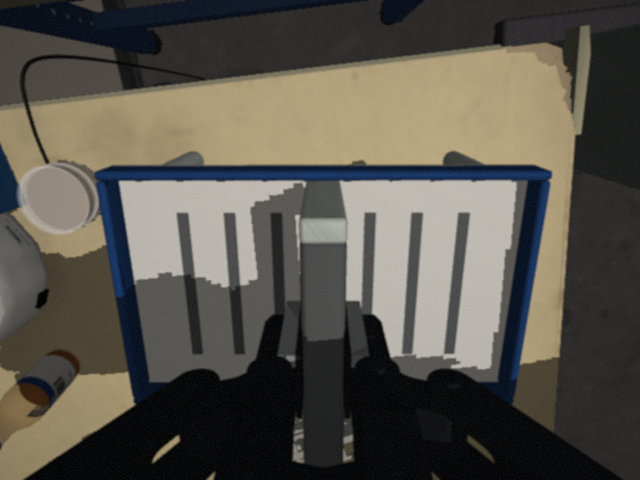

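View pics/scene7.png

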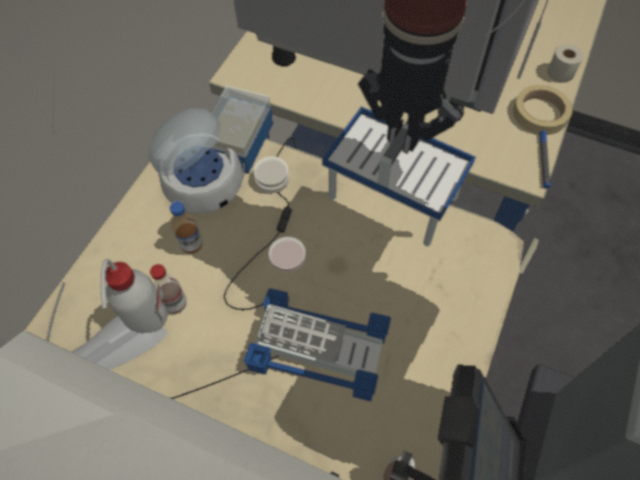

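>>> play_rows([
  [[0,0,0.4,0,0],[0,0,0.65,0,0],[0,0,0.8,0,0],[0,0,0.9,0,0],[0,0,0.9,0,0],[0,0,0.9,0,0],[0,0,0.9,0,0],[0,0.05,0.9,0,0],[0,0.05,0.7,0,0],[0,0.05,0.42,0,0],[0,0,0,-0.3,0],[0,0,0,-0.5,0]],
])

```text
t: 14.0
eef_pos: [599.4, 224.9, 233.7]
tool_rot: [0.497, -0.502, 0.498, 0.502]
ft_force: [0.3, -0.6, -4.0]
gripper_width: 12.8
```

>>> play_rows([
  [[0,0,0,-0.5,0],[0,0,0,-0.4,0],[0,0,0,-0.17,0],[0,0,0,0,0],[0,0,0,0,0],[0,0,0,0,0]],
])

```text
t: 14.6
eef_pos: [599.9, 224.2, 234.2]
tool_rot: [0.457, -0.54, 0.457, 0.54]
ft_force: [-0.8, -0.5, -4.7]
gripper_width: 12.6
```

Run:
```python
from h import *
s=r.state();M=rot(s["tool_rot"]);print(s["t"],s["eef_pos"],s["ft_force"],s["gripper_width"],"psi-pi",np.arctan2(M[1,1],M[0,1])+np.pi)
print("delta rows",M.T@(np.array([599.5,224.2,232])-s["eef_pos"])/30)
for n in("wrist","scene","top"):
    f=eyes.grab_frame(n);cv2.imwrite(f"pics/{n}8.png",f["color"])
```

```text
14.6 [599.85332529 224.18498762 234.23276356] [-0.78008439 -0.51842317 -4.65769366] 12.561416336369584 psi-pi 0.16587725444637202
delta rows [0.0744269  0.01152373 0.0024389 ]
```

View pics/wrist8.png

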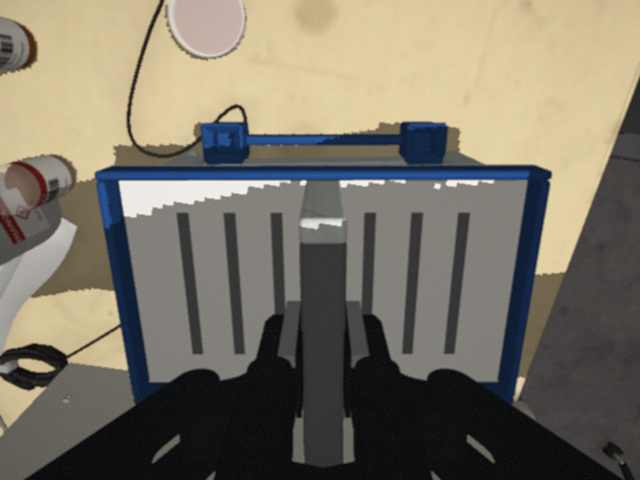

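View pics/scene8.png

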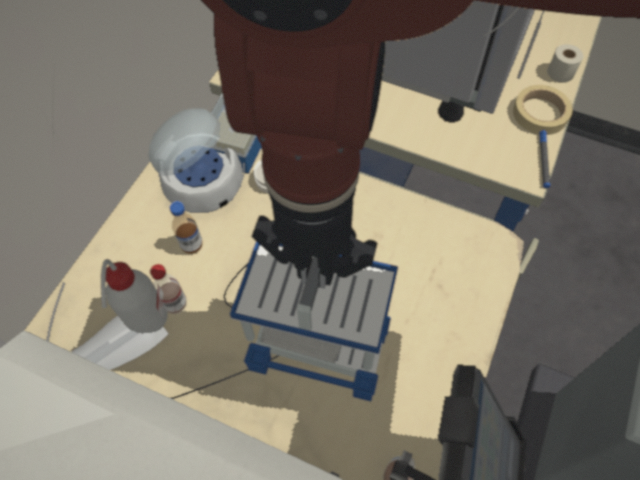

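View pics/top8.png

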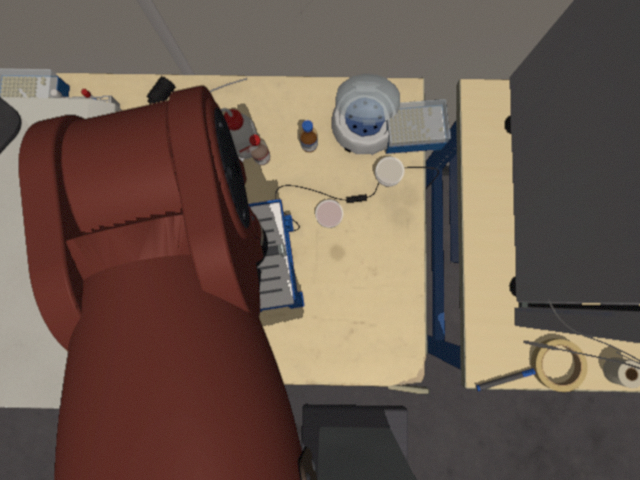

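Run:
```python
from h import *
s=r.state();M=rot(s["tool_rot"])
f=eyes.grab_frame("wrist");c=cam(f);im=f["color"]
hsv=cv2.cvtColor(im,cv2.COLOR_BGR2HSV);m=cv2.inRange(hsv,(100,120,20),(125,255,255));m[164:]=0;m[:110]=0
cv2.imwrite("pics/w8c.png",cv2.resize(im[115:175,190:460],None,fx=2.9,fy=2.9,interpolation=2))
mo=cv2.morphologyEx(m,cv2.MORPH_OPEN,np.ones((13,13),np.uint8))
n,l,st,ce=cv2.connectedComponentsWithStats(mo)
for i in range(1,n):
  print(st[i],ce[i],M.T@(px2w(c,ce[i],30)-s["eef_pos"]))
  x,y,w,h,_=st[i]
  print("top edge of rim at z42 back:", [ (M.T@(px2w(c,(u,y),42)-s["eef_pos"])).round(1)[1:] for u in (x,x+w)])
```

```text
[ 202  123   46   40 1745] [224.82234957 142.11805158] [204.32279313 -76.86211783 -43.76677233]
top edge of rim at z42 back: [array([-90.3, -59.3]), array([-55.7, -59.2])]
[ 400  123   46   41 1738] [422.59493671 142.30897583] [204.3200568   79.02807318 -43.34476084]
top edge of rim at z42 back: [array([ 58.3, -59. ]), array([ 92.8, -58.9])]
```

View pics/w8c.png

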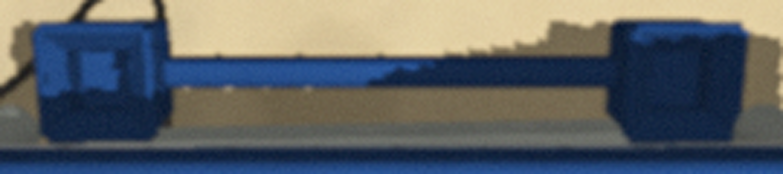

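>>> play_rows([
  [[0.3,0,0,0,0],[0.5,0,0,0,0],[0.5,0,0,0,0],[0.4,0,0,0,0],[0.3,0,0,0,0],[0,0,0,0,0],[0,0,0,0,0]],
])

```text
t: 15.5
eef_pos: [600.0, 224.3, 174.5]
tool_rot: [-0.457, 0.54, -0.457, -0.54]
ft_force: [0.2, 0.0, -4.8]
gripper_width: 12.4
```

Run:
```python
from h import *
s=r.state();M=rot(s["tool_rot"]);print(s["t"],s["eef_pos"],s["ft_force"])
for n in("wrist","scene"):
    f=eyes.grab_frame(n);im=f["color"]
    im=im[230:420,210:420] if n=="scene" else im
    k=3 if n=="scene" else 1
    cv2.imwrite(f"pics/{n}9.png",cv2.convertScaleAbs(cv2.resize(im,None,fx=k,fy=k,interpolation=2),alpha=1.5))
```

```text
15.5 [600.01231204 224.26792894 174.47402665] [ 0.20042956  0.01340383 -4.84768955]
```

View pics/wrist9.png

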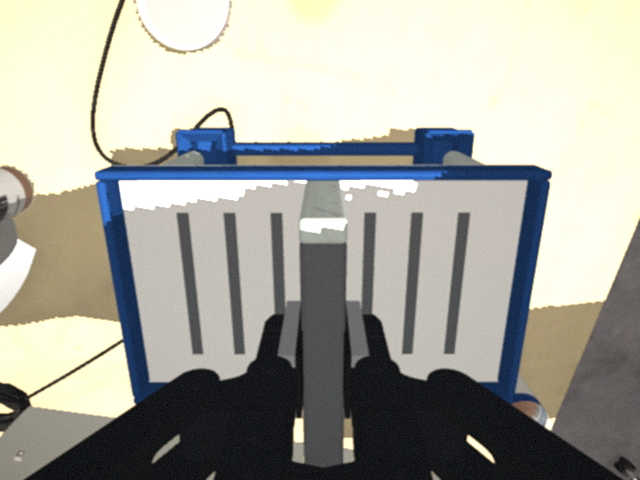

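View pics/scene9.png

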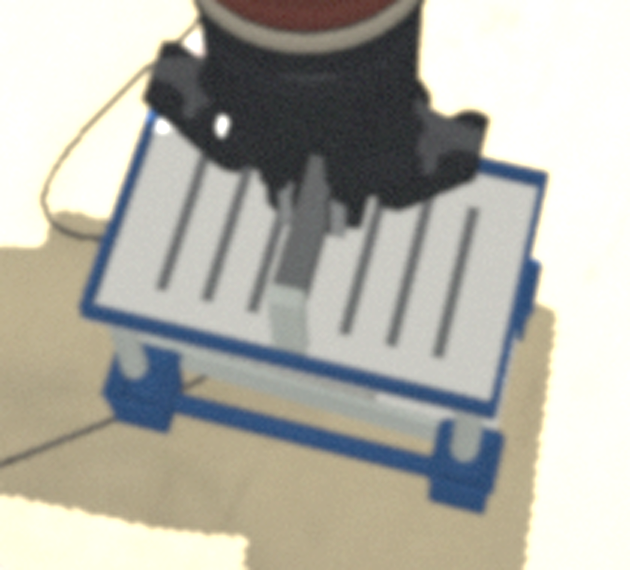

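>>> play_rows([
  [[0.15,0,0,0,0],[0.15,0,0,0,0],[0.15,0,0,0,0],[0.15,0,0,0,0],[0,0,0,0,0]],
])

```text
t: 16.1
eef_pos: [599.3, 224.1, 155.3]
tool_rot: [0.456, -0.54, 0.457, 0.54]
ft_force: [-1.6, -0.3, -4.8]
gripper_width: 12.9
```

>>> play_rows([
  [[0.1,0,0,0,0],[0.1,0,0,0,0],[0.1,0,0,0,0],[0,0,0,0,0]],
])

```text
t: 16.5
eef_pos: [599.6, 224.1, 146.8]
tool_rot: [0.456, -0.54, 0.457, 0.54]
ft_force: [0.3, 0.0, -4.5]
gripper_width: 12.9
```

>>> play_rows([
  [[0.06,0,0,0,0],[0.05,0,0,0,0],[0,0,0,0,0]],
])

```text
t: 16.8
eef_pos: [599.9, 224.2, 143.9]
tool_rot: [-0.457, 0.54, -0.457, -0.54]
ft_force: [-0.4, -0.3, -4.3]
gripper_width: 12.9
```

>>> play_rows([
  [[0.04,0,0,0,0],[0,0,0,0,0],[0,0,0,0,0]],
])

```text
t: 17.1
eef_pos: [600.2, 224.3, 143.6]
tool_rot: [-0.457, 0.54, -0.456, -0.54]
ft_force: [-2.4, -0.7, 5.7]
gripper_width: 12.9
```

>>> play_rows([
  [[0.05,0,0,0,0],[0,0,0,0,0],[0,0,0,0,0],[0,0,0,0,0]],
])

```text
t: 17.5
eef_pos: [600.3, 224.3, 143.5]
tool_rot: [-0.457, 0.54, -0.456, -0.539]
ft_force: [-7.1, -2.2, 16.3]
gripper_width: 13.3
```

Run:
```python
from h import *
s=r.state();M=rot(s["tool_rot"]);print(s["t"],s["eef_pos"],s["ft_force"])
for n in("wrist","scene"):
    f=eyes.grab_frame(n);im=f["color"]
    im=im[230:420,210:420] if n=="scene" else im
    k=3 if n=="scene" else 1
    cv2.imwrite(f"pics/{n}10.png",cv2.convertScaleAbs(cv2.resize(im,None,fx=k,fy=k,interpolation=2),alpha=1.5))
```

```text
17.5 [600.29436947 224.30905564 143.46256261] [-7.14463521 -2.1655362  16.34422763]
```

View pics/wrist10.png

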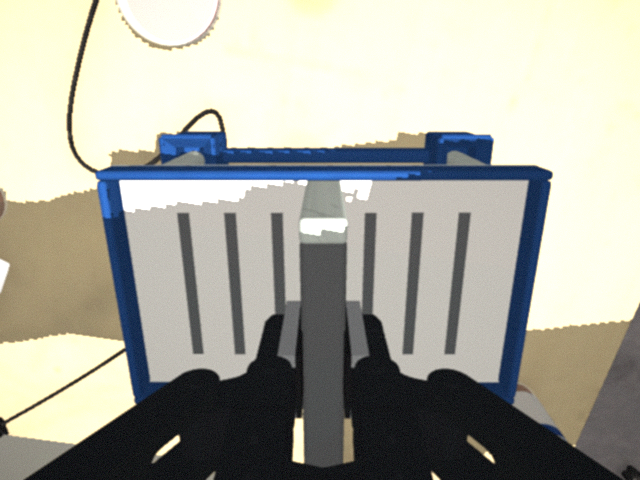

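View pics/scene10.png

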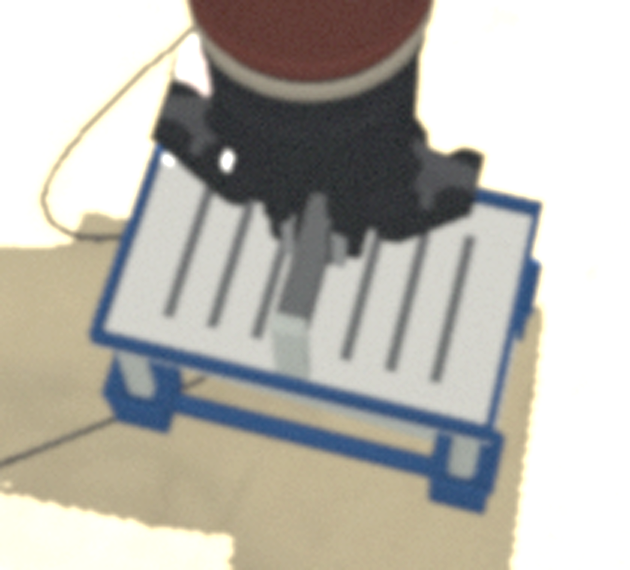

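>>> play_rows([
  [[-0.03,0,0,0,0],[0,0,0,0,0],[0,0,0,0,0.4],[0,0,0,0,0.7],[0,0,0,0,1],[0,0,0,0,1],[0,0,0,0,1],[0,0,0,0,1]],
])

```text
t: 18.4
eef_pos: [599.9, 224.2, 142.1]
tool_rot: [0.457, -0.54, 0.457, 0.54]
ft_force: [0.1, -0.6, 0.2]
gripper_width: 85.5
```

>>> play_rows([
  [[-0.2,0,0,0,1],[-0.4,0,0,0,1],[-0.6,0,0,0,1],[-0.8,0,0,0,1],[-0.8,0,0,0,1],[-0.8,0,0,0,1],[-0.8,0,0,0,1],[0,0,0,0,1],[0,0,0,0,1]],
])

```text
t: 19.3
eef_pos: [600.2, 224.3, 275.2]
tool_rot: [-0.457, 0.54, -0.456, -0.54]
ft_force: [0.4, -0.5, -0.4]
gripper_width: 85.5
```

Run:
```python
from h import *
s=r.state();M=rot(s["tool_rot"]);print(s["t"],s["eef_pos"],s["ft_force"])
for n in("wrist","scene"):
    f=eyes.grab_frame(n);im=f["color"]
    if n=="wrist":
        c=cam(f);a=.167;F=np.array([599.7,224.7]);Rm=np.array([[np.cos(a),-np.sin(a)],[np.sin(a),np.cos(a)]])
        for y in(-45,45): print("bar end exp",w2px(c,[*(F+Rm@[0,y]),169]))
    im=im[230:420,210:420] if n=="scene" else im
    k=3 if n=="scene" else 1
    cv2.imwrite(f"pics/{n}11.png",cv2.convertScaleAbs(cv2.resize(im,None,fx=k,fy=k,interpolation=2),alpha=1.5))
```

```text
19.3 [600.24110488 224.30282459 275.22607009] [ 0.3751269  -0.54503339 -0.44503633]
bar end exp [321.98210347 160.47020667]
bar end exp [322.35320677 302.2306362 ]
```

View pics/wrist11.png

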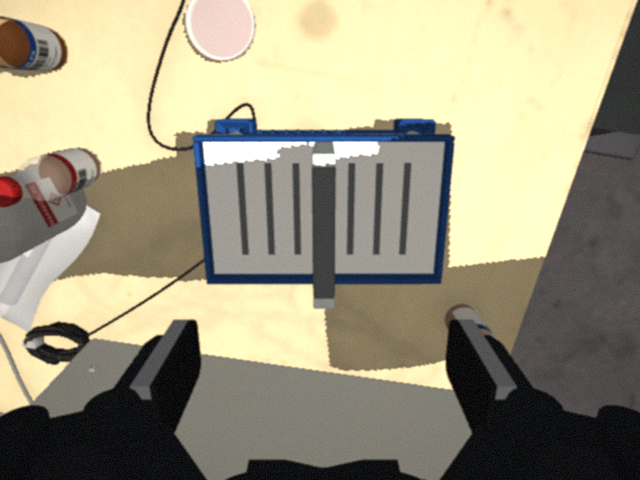

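View pics/scene11.png

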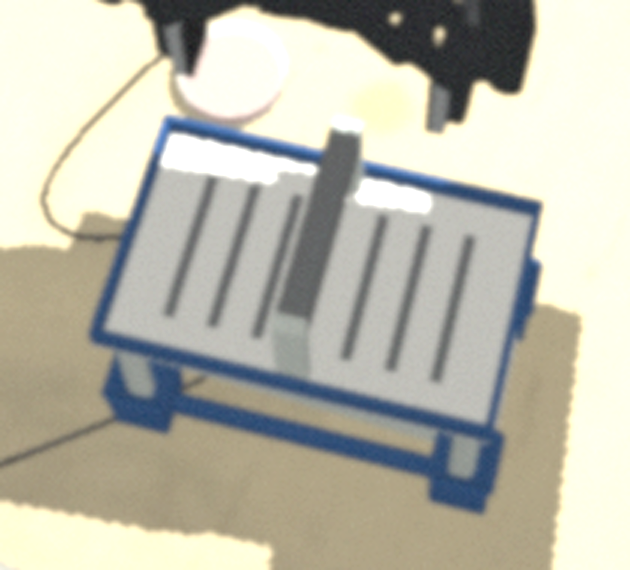

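Run:
```python
from station import order
print(order.close_job())
```

```text
the job is handed in; nothing more can be done
None
```

The rack is up against the top stop, and the upper tier is home on the lower frame and released. I handed the job in at about 19 s; no verdict was reported.

- **Rack:** I pushed it up the lane with closed fingers until the stop pushed back with about 17 N. Pictures after I backed off showed it flush at the stop. I couldn't see it again under the deck once the tier was in place.
- **Tier:** I gripped it by the carry bar, carried it over and lowered it. The posts went in without side force. They met the socket floors with the gripper at 143.5 mm, against 143.6 mm worked out for fully home, and I let go only after pressing down to about 16 N.
- **Final pictures:** They show the posts I could see in their sockets, with the deck looking square on the frame. The bar ends are within a few pixels of where they were predicted.
- **Gripper and dish:** The gripper ended well clear, with about zero force. The petri dish looks where it started, judged by eye only.
- **Small disagreement:** Readings of the frame's centre from the different cameras varied by 1–2 mm. That is within the calibration error and the flare of the sockets.

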